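# Load the thread stands

### The job

Load the two thread stands for the next bag: on the dark square walnut stand put the red spool at the bottom and the white one on top of it; on the pale round beech stand put the black spool at the bottom and the yellow one on top. Thread each spool over the spindle, all the way down so that it sits flat. Leave the spare green spool, the rivet jar and the wax tin standing where they are.

Things in the scene. Friction and masses are not known exactly. Their poses are not given: they have to be found in the camera images.
- red_spool: A red spool of waxed thread: a round reel standing on its flat end, 56 mm in diameter, 28 mm high, red but for a thin brown card ring round its open bore, 22 mm in diameter, right through. About 60 g, loose. Origin: centre of the underside; z up along the bore. Both ends are alike; yaw does not matter. Gripped across its diameter.
- white_spool: A white spool of waxed thread: a round reel standing on its flat end, 56 mm in diameter, 28 mm high, white but for a thin brown card ring round its open bore, 22 mm in diameter, right through. About 60 g, loose. Origin: centre of the underside; z up along the bore. Both ends are alike; yaw does not matter. Gripped across its diameter.
- black_spool: A black spool of waxed thread: a round reel standing on its flat end, 56 mm in diameter, 28 mm high, black but for a thin brown card ring round its open bore, 22 mm in diameter, right through. About 60 g, loose. Origin: centre of the underside; z up along the bore. Both ends are alike; yaw does not matter. Gripped across its diameter.
- yellow_spool: A yellow spool of waxed thread: a round reel standing on its flat end, 56 mm in diameter, 28 mm high, yellow but for a thin brown card ring round its open bore, 22 mm in diameter, right through. About 60 g, loose. Origin: centre of the underside; z up along the bore. Both ends are alike; yaw does not matter. Gripped across its diameter.
- green_spool: A green spool of waxed thread: a round reel standing on its flat end, 56 mm in diameter, 28 mm high, green but for a thin brown card ring round its open bore, 22 mm in diameter, right through. About 60 g, loose. Origin: centre of the underside; z up along the bore. Both ends are alike; yaw does not matter. Gripped across its diameter. It is a spare and is not needed.
- walnut_stand: Thread stand with a dark walnut base, 84 mm square and 12 mm thick. In its middle a round-tipped steel spindle, 10 mm in diameter, rises to 70 mm above the bench (two spools reach 68 mm). Fixed to the bench. Origin: centre of the base's underside, on the spindle's axis, at bench height; z up.
- beech_stand: Thread stand with a pale beech base, a round disc 88 mm in diameter and 12 mm thick. In its middle a round-tipped steel spindle, 10 mm in diameter, rises to 70 mm above the bench (two spools reach 68 mm). Fixed to the bench. Origin: centre of the base's underside, on the spindle's axis, at bench height; z up.
- rivet_jar: Amber glass jar of rivets with a dark lid, 48 mm in diameter and 60 mm high, 150 g, loose; not to be moved. Origin: centre of the underside, z up.
- wax_tin: Flat round tin of wax, plain dark grey steel, shut (no hole), 62 mm in diameter and 26 mm high, 120 g, loose; not to be moved. Origin: centre of the underside, z up. Spools, stands, jar and tin start at least 110 mm apart, centre to centre.

How it is judged (in metres and radians):
At the end, for the whole second after the job is handed in: Red lies on the walnut base, white on red, black on the beech base, yellow on black: each within 10 mm of the spindle axis and 5 mm of its height, tilt under 0.12 rad, released, at rest. Green spool, jar and tin upright, within 15 mm of their start (horizontal distance between each of red_spool, white_spool and walnut_stand below 0.01 m and z of red_spool in the frame of walnut_stand between 0.007 and 0.017 m and angle between each of red_spool, white_spool, black_spool, yellow_spool, green_spool, rivet_jar, wax_tin's own z axis and vertical below 0.12 rad and linear speed of each of red_spool, white_spool, black_spool, yellow_spool below 0.02 m/s and angular speed of each of red_spool, white_spool, black_spool, yellow_spool below 0.2 rad/s and z of white_spool in the frame of walnut_stand between 0.035 and 0.045 m and horizontal distance between each of black_spool, yellow_spool and beech_stand below 0.01 m and z of black_spool in the frame of beech_stand between 0.007 and 0.017 m and z of yellow_spool in the frame of beech_stand between 0.035 and 0.045 m and distance of each of green_spool, rivet_jar, wax_tin from where it was at the start of the episode below 0.015 m); the robot touches nothing.
It fails at once if the spare green spool is shifted by more than 15 mm or tipped over (distance of green_spool from where it was at the start of the episode above 0.015 m or angle between green_spool's own z axis and vertical above 0.3 rad).
It fails at once if the rivet jar is shifted by more than 15 mm or tipped over (distance of rivet_jar from where it was at the start of the episode above 0.015 m or angle between rivet_jar's own z axis and vertical above 0.3 rad).
It fails at once if the wax tin is shifted by more than 15 mm or tipped over (distance of wax_tin from where it was at the start of the episode above 0.015 m or angle between wax_tin's own z axis and vertical above 0.3 rad).
It also fails if it takes over 112 s, if anything falls off the work surface, if the arm or the gripper's body presses on something with over 40 N, if the wrist force passes 120 N, or if a joint passes its speed limit or range.

### The arm

A 6-joint arm with a two-finger parallel gripper is mounted at the origin on the work surface. World frame = base frame: x ahead of the robot, y to its left, z up, the work surface at z = 0. Lengths are in mm, angles in rad, forces in N, time in s.
With the tool pointing down it reaches from about 300 to 775 mm from the base axis. Payload 14.6 kg.
Tool frame: the origin (TCP) lies midway between the tips of the shut fingers; the grasp point (between the pads) lies behind it (manip.grip_depth is the z of the grasp point in the tool frame, in mm); z points along the fingers, y is the line along which they close (so a half turn about z gives the same grasp; the last joint's range is limited). The gripper opens to 94 mm and grips with 3 to 60 N. Pads are 16 mm wide; open, the fingers measure 119 mm over their backs; the gripper's body (75 mm by 177 mm) begins 78 mm behind the grasp point.
Start: joints at [-1.4, 0.3, 1.521, -0, 1.321, -0.067], TCP at [129.554, -534.514, 205.446] pointing down, gripper open.
Joint ranges: [-3.03, 3.03], [-0.79, 2.21], [0.23, 2.52], [-1.04, 4.18], [0, 3.07], [-2.55, 2.55]. Speed limits (rad/s): [2.22, 2.22, 2.57, 3.14, 3.14, 3.14].

### API

Orientations are given as [roll, pitch, yaw] about the fixed x, y, z axes, in that order (R = Rz(yaw) Ry(pitch) Rx(roll)).
In Python, from cell import manip gives the robot as it stands.
- The arm moves only by the shell command python3 nudge.py [OPENING] [FORCE], which reads ROWS from standard input. ROWS is a JSON list of rows, 1 to 5 of them, each an object with the fields dx, dy, dz (the shift in mm), ax, ay, az (a rotation vector in rad); a field left out counts as zero; each row is the pose to reach, as a shift and turn from the pose commanded when the command began, along the tool's axes at that moment; what a row does not reach only later rows make up. A row lasts 1/10 s, in which the tool goes at most 50 mm and 0.15 rad, less where a joint would pass 70% of its speed; a pose out of reach is approached as far as the arm can. OPENING is the finger opening in mm, set as the command begins (- or left out keeps the last). The fingers move at their own pace and stop on an object; FORCE is the grip in N (left out, the last holds). Time passes only in rows, so rows that do not move let the fingers close. It prints the time, the measured TCP pose, the force, the opening and the grip force at its end. Input that does not fit is refused with a message, and nothing moves.
- manip.read_state(): the state, without advancing time (a new reading comes with each control period).
- manip.camera(name): name is "scene" or "top" or "wrist"; returns (picture, depth): 384x512x3 uint8, red, green, blue; 384x512 float32, mm along the optical axis (not along the pixel's ray), 0 where there is no reading.
- manip.camera_info(name): a dict with "K" (3x3 intrinsics, pixels), "rvec" (rotation vector, rad) and "tvec" (3), from world to camera coordinates, as OpenCV has them; the wrist camera has in their place "mount" (4x4, takes a point from camera to tool coordinates, whose origin is the TCP and whose axes are the flange's). Camera axes: x right, y down, z forward; pixel columns grow to the right and rows downward; lengths in mm; the calibration is good to about 2 mm. A picture is of the moment at which its call begins: read the wrist's pose just before it. camera_info takes no time and is no camera call.
- manip.sign_off(): hands the job in; it is judged then, once.
The state is a dict: "clock": time; "joints": joint angles; "qd": joint speeds; "effort": joint torques, N m; "eef_pos": TCP position; "eef_rot": TCP orientation; "wrist_force": force on the tool from outside, world axes, zero at the start; "moment": the same for the moment, N m; "finger_gap": finger opening in mm; "finger_force": force on a finger pad.
Only numpy, scipy, OpenCV 4.12 (cv2) and the standard library are available. Lean on these libraries where they do the work, as an engineer would, in place of code of your own. Each camera call takes 0.05 s, during which the arm holds its last target. There are 200 camera calls.

## Working session

There is one attempt and no reset: what is moved stays moved. The work goes in short steps, Python scripts to look and compute and a shell command to move; the robot and the scene stay as the last step left them, time stands still between calls to the robot, and variables do not carry over. Pictures are saved under pics/ and viewed, at most 14 in all, crops included, and the job is handed in when it is done.

```bash
ls; mkdir -p pics
python3 - <<'E'
from cell import manip
import cv2
s=manip.read_state();print(s, manip.grip_depth)
for n in("top","scene"):
    im,d=manip.camera(n);cv2.imwrite(f"pics/{n}0.png",im[:,:,::-1]);import numpy as np;np.save(f"pics/{n}0.npy",d)
    print(manip.camera_info(n))
print(manip.camera_info("wrist"))
E
```

```text
cell.py
nudge.py
pics
{'clock': 0.0, 'joints': array([-1.39964352e+00,  3.00439742e-01,  1.52161352e+00, -5.07306552e-05,
        1.32069917e+00, -6.66139958e-02]), 'qd': array([2.28449075e-04, 1.34906278e-03, 3.50145449e-05, 7.24200201e-04,
       2.31054705e-05, 1.40663942e-03]), 'effort': array([-6.83892358e-04, -5.31811023e+01, -3.52735233e+01,  7.07709999e-02,
        2.44297413e-02, -7.29251701e-05]), 'eef_pos': array([ 129.47249737, -534.25863166,  204.88980954]), 'eef_rot': array([-3.14043218e+00, -2.81716134e-05,  2.37779367e-01]), 'wrist_force': array([-0.31472348, -0.19307932, -0.00832326]), 'moment': array([ 0.01821771,  0.0222389 , -0.0191282 ]), 'finger_force': 0.0, 'finger_gap': 93.65487173603431} -18.8
{'K': array([[428.59773769,   0.        , 255.61203137],
       [  0.        , 428.59773769, 189.31163614],
       [  0.        ,   0.        ,   1.        ]]), 'rvec': array([ 2.10354846, -2.12828393,  0.18556989]), 'tvec': array([   4.69484278,  547.44275598, 1029.59993063])}
{'K': array([[362.18235576,   0.        , 255.71799458],
       [  0.        , 362.18235576, 196.88969564],
       [  0.        ,   0.        ,   1.        ]]), 'rvec': array([ 1.24931976,  2.02342134, -1.09581547]), 'tvec': array([ 241.23272479, -213.46956489, 1158.08634158])}
{'K': array([[294.8387976 ,   0.        , 255.09110417],
       [  0.        , 294.8387976 , 189.82640769],
       [  0.        ,   0.        ,   1.        ]]), 'mount': array([[-2.01117354e-04, -9.68281626e-01, -2.49861265e-01,
         7.23872961e+01],
       [ 9.99999979e-01, -1.83496909e-04, -9.38147174e-05,
         8.52035770e-01],
       [ 4.49902972e-05, -2.49861278e-01,  9.68281643e-01,
        -1.78955519e+02],
       [ 0.00000000e+00,  0.00000000e+00,  0.00000000e+00,
         1.00000000e+00]])}
```
View pics/top0.png

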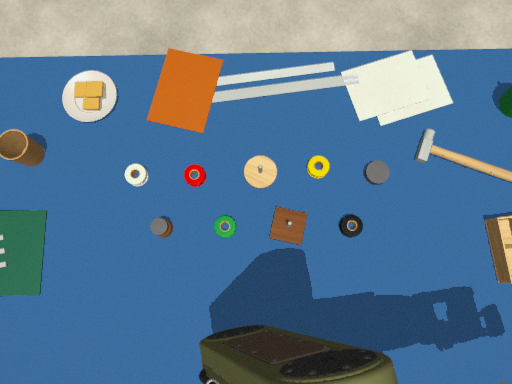

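View pics/scene0.png

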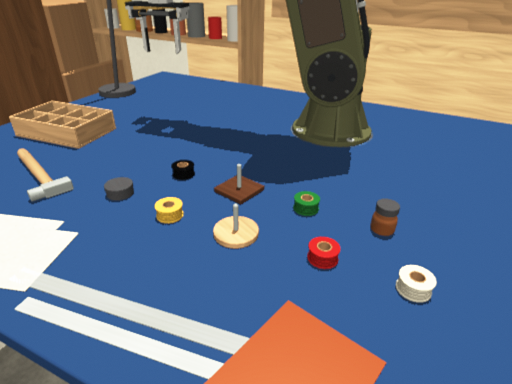

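The top view shows white (136,175), red (195,175), beech stand (260,171), yellow (318,166), tin (377,172), jar (161,227), green (225,226), walnut stand (288,225) and black (351,226). The scene view agrees.

Create h.py:
```python
from cell import manip
import cv2, numpy as np
from scipy.spatial.transform import Rotation as R
def pts(name, d=None, T=None):
    i=manip.camera_info(name); K=i["K"]
    v,u=np.mgrid[:384,:512]
    c=np.stack([(u-K[0,2])/K[0,0]*d,(v-K[1,2])/K[1,1]*d,d],-1)
    if T is None:
        Rm=cv2.Rodrigues(i["rvec"])[0]; return (c-i["tvec"])@Rm
    M=T@i["mount"]; return c@M[:3,:3].T+M[:3,3]
def tool(s):
    T=np.eye(4);T[:3,:3]=R.from_euler("xyz",s["eef_rot"]).as_matrix();T[:3,3]=s["eef_pos"];return T
def fit(xy):  # centre/diameter from enclosing circle
    c,r=cv2.minEnclosingCircle(xy.astype(np.float32)); return np.round(c,1),round(2*r,1)
```

Run:
```python
from h import *
d=np.load("pics/top0.npy");P=pts("top",d)
print("bench z",np.median(P[100:200,200:400,2]))
z=P[...,2]
m=((z>6)&(z<90)&(d>0)).astype(np.uint8); m[:145]=0;m[255:]=0;m[:,:110]=0;m[:,400:]=0
n,l,st,c=cv2.connectedComponentsWithStats(m)
for k in range(1,n):
    if st[k,4]<30: continue
    q=P[l==k]; zt=np.percentile(q[:,2],80)
    t=q[abs(q[:,2]-zt)<4]; f=fit(t[:,:2])
    print(np.round(c[k]),st[k,4],"z80",round(zt,1),"zmax",round(q[:,2].max(),1),"circ",f,"bbox",np.round((t[:,:2].min(0)+t[:,:2].max(0))/2,1), "tip",np.round(q[q[:,2]>50][:,:2].mean(0),1) if (q[:,2]>50).any() else "")
```

```text
bench z 1.5203337435405555
[260. 172.] 850 z80 15.1 zmax 74.2 circ (array([602.8, -12.9]), 87.2) bbox [602.6 -13.3] tip [601.5 -12.6]
[318. 166.] 338 z80 30.5 zmax 34.8 circ (array([ 612.3, -164.8]), 55.1) bbox [ 611.9 -164.3] tip 
[377. 172.] 473 z80 28.5 zmax 32.3 circ (array([ 594.1, -317.1]), 62.3) bbox [ 593.9 -317.4] tip 
[135. 174.] 354 z80 30.7 zmax 34.0 circ (array([596.8, 313.2]), 55.6) bbox [596.6 312.5] tip 
[194. 175.] 335 z80 30.7 zmax 34.9 circ (array([593.3, 159.2]), 55.0) bbox [593.  158.5] tip 
[288. 225.] 1063 z80 14.8 zmax 72.7 circ (array([459.9, -82.9]), 114.0) bbox [459.6 -82.5] tip [459.1 -82.8]
[351. 225.] 353 z80 30.3 zmax 35.1 circ (array([ 456. , -242.7]), 55.4) bbox [ 455.7 -243.1] tip 
[224. 226.] 331 z80 30.6 zmax 34.6 circ (array([457.6,  78.8]), 54.9) bbox [457.   78.5] tip 
[161. 227.] 348 z80 62.2 zmax 65.9 circ (array([456.9, 239.2]), 43.7) bbox [456.7 239.5] tip [455.9 238.4]
```

```bash
echo '[{"az":0.12},{"az":0.238},{"az":0.238}]' | python3 nudge.py 94 20
echo '[{"dx":30,"dy":-30},{"dx":64,"dy":-58},{"dx":98,"dy":-88},{"dx":130,"dy":-116},{"dx":163,"dy":-146}]' | python3 nudge.py
echo '[{"dx":33,"dy":-29},{"dx":66,"dy":-58},{"dx":99,"dy":-88},{"dx":113,"dy":-125},{"dx":113,"dy":-145.5}]' | python3 nudge.py
echo '[{},{},{}]' | python3 nudge.py
python3 - <<'E'
from h import *
s=manip.read_state();T=tool(s);im,d=manip.camera("wrist");cv2.imwrite("pics/w1.png",im[:,:,::-1])
P=pts("wrist",d,T);z=P[...,2]
m=((z>6)&(z<90)&(d>0)).astype(np.uint8)
n,l,st,c=cv2.connectedComponentsWithStats(m)
for k in range(1,n):
    if st[k,4]<100: continue
    q=P[l==k]; zt=np.percentile(q[:,2],80); t=q[abs(q[:,2]-zt)<4]
    print(st[k],c[k].round(),zt.round(1),q[:,2].max().round(1),fit(t[:,:2]))
E
```

```text
clock: 0.4
eef_pos: [129.5, -534.4, 205.1]
eef_rot: [-3.141, 0.0, -0.002]
wrist_force: [0.0, -0.7, 0.6]
finger_gap: 94.2
finger_force: 0.0
clock: 0.9
eef_pos: [293.6, -387.2, 205.4]
eef_rot: [-3.142, 0.0, 0.004]
wrist_force: [0.8, -0.0, -0.4]
finger_gap: 94.3
finger_force: 0.0
clock: 1.4
eef_pos: [406.7, -240.6, 205.1]
eef_rot: [-3.141, 0.0, 0.006]
wrist_force: [-0.3, 0.4, 0.6]
finger_gap: 93.4
finger_force: 0.0
clock: 1.7
eef_pos: [405.4, -244.0, 205.5]
eef_rot: [3.141, -0.0, 0.0]
wrist_force: [-0.1, -0.7, -0.1]
finger_gap: 94.3
finger_force: 0.0
[  13    0   81   43 2611] [55. 17.] 12.4 20.3 (array([599.3, -16.2]), 87.8)
[163   0  45  17 526] [186.   6.] 28.1 30.1 (array([ 595.9, -167.9]), 44.1)
[ 295    0   59   38 1736] [323.  16.] 26.3 28.8 (array([ 593.2, -320.3]), 61.8)
[  91   87   77   82 4687] [128. 127.] 12.4 70.5 (array([459.8, -86.4]), 116.6)
[ 233  109   46   48 1482] [256. 132.] 28.3 30.0 (array([ 456. , -245.5]), 55.5)
[  0 110  22  43 679] [  8. 132.] 27.5 29.4 (array([454.9,  60. ]), 44.3)
[115 353  33  12 220] [128. 360.] 12.5 15.4 (array([105.4, -50.2]), 41.8)
```

View pics/w1.png

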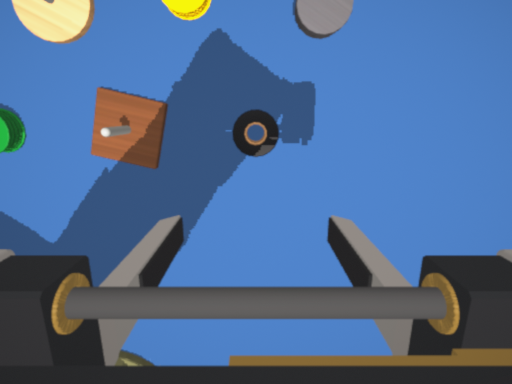

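The wrist view shows black at (256,132), walnut at (128,127), green at the left edge and the fingers symmetric about column 255. The wrist depths match the known heights exactly, so the top camera is off by about -2.5 mm in y. Next I pick black.

```bash
echo '[{"dx":25,"dy":0.5,"dz":30},{"dx":50.5,"dy":1.5,"dz":70},{"dx":50.5,"dy":1.5,"dz":110},{"dx":50.5,"dy":1.5,"dz":140},{"dx":50.5,"dy":1.5,"dz":160}]' | python3 nudge.py 94
echo '[{"dz":15},{"dz":28},{"dz":36},{"dz":40},{"dz":40}]' | python3 nudge.py
echo '[{},{},{},{},{}]' | python3 nudge.py 40 20
echo '[{},{},{}]' | python3 nudge.py
```

```text
clock: 2.25
eef_pos: [455.0, -245.0, 42.8]
eef_rot: [-3.14, 0.002, -0.001]
wrist_force: [-0.3, -0.4, 0.9]
finger_gap: 93.8
finger_force: 0.0
clock: 2.75
eef_pos: [456.1, -244.8, 5.4]
eef_rot: [-3.142, 0.0, -0.0]
wrist_force: [-0.1, -0.2, 0.3]
finger_gap: 94.0
finger_force: 0.0
clock: 3.25
eef_pos: [456.2, -244.6, 5.6]
eef_rot: [3.141, -0.0, -0.0]
wrist_force: [0.3, 0.2, -0.8]
finger_gap: 57.3
finger_force: 0.0
clock: 3.55
eef_pos: [456.2, -244.6, 5.6]
eef_rot: [3.142, -0.0, -0.0]
wrist_force: [0.0, -0.1, 1.2]
finger_gap: 55.8
finger_force: 20.0
```

```bash
echo '[{"dz":-20},{"dz":-60},{"dz":-105},{"dx":10,"dy":-30,"dz":-125},{"dx":25,"dy":-70,"dz":-125}]' | python3 nudge.py
echo '[{"dx":10,"dy":-40},{"dx":20,"dy":-80},{"dx":30,"dy":-120},{"dx":40,"dy":-150},{"dx":41,"dy":-159}]' | python3 nudge.py
echo '[{},{},{}]' | python3 nudge.py
cat > w.py <<'E'
import sys
from h import *
s=manip.read_state();T=tool(s);im,d=manip.camera("wrist");cv2.imwrite(f"pics/{sys.argv[1]}.png",im[:,:,::-1])
print(s["eef_pos"].round(1))
P=pts("wrist",d,T);z=P[...,2]
m=((z>6)&(z<90)&(d>0)).astype(np.uint8);m[250:]=0
n,l,st,c=cv2.connectedComponentsWithStats(m)
for k in range(1,n):
    if st[k,4]<100: continue
    q=P[l==k]
    print(st[k],c[k].round(),end=" ")
    for h in (12,28,40,68):
        t=q[abs(q[:,2]-h)<3]
        if len(t)>80: print("h",h,t[:,2].mean().round(1),fit(t[:,:2]),end=" ")
    t=q[(q[:,2]>62)&(q[:,2]<72)]
    if 5<len(t)<600: print("tip",t[:,:2].mean(0).round(1),end="")
    print()
E
python3 w.py w2
```

```text
clock: 4.05
eef_pos: [482.2, -175.3, 133.6]
eef_rot: [3.139, -0.005, -0.003]
wrist_force: [1.0, -0.6, -1.2]
finger_gap: 56.1
finger_force: 20.0
clock: 4.55
eef_pos: [522.6, -13.1, 130.2]
eef_rot: [-3.141, 0.0, 0.002]
wrist_force: [0.5, -0.7, -0.9]
finger_gap: 55.4
finger_force: 20.0
clock: 4.85
eef_pos: [521.9, -16.8, 130.4]
eef_rot: [3.141, 0.0, -0.002]
wrist_force: [0.7, 0.4, 0.1]
finger_gap: 55.7
finger_force: 20.0
[521.9 -16.8 130.4]
[ 208   56   90   94 6564] [253. 103.] h 12 11.6 (array([603.1, -15.6]), 87.7) h 68 68.1 (array([603. , -15.3]), 9.8) tip [603.  -15.5]
[ 381   61   70   64 3163] [417.  93.] h 12 11.8 (array([ 610.8, -159.7]), 49.5) h 28 27.6 (array([ 612.6, -167.4]), 56.1) 
[  37   84   70   62 3140] [ 71. 114.] h 12 12.0 (array([593.1, 148.9]), 49.5) h 28 27.6 (array([593.7, 156.4]), 56.4) 
[ 289  196   77   54 1941] [332. 220.] h 12 11.5 (array([479.6, -90.5]), 92.0) 
[139 219  48  31 938] [161. 235.] h 12 11.9 (array([467.8,  75.3]), 38.6) h 28 27.6 (array([467.4,  80.2]), 51.1) 
[   0  222   49   28 1113] [ 23. 237.] h 12 11.9 (array([464.6, 229.2]), 42.1) h 28 28.1 (array([468.7, 228.4]), 37.9) h 40 39.3 (array([470.6, 226.8]), 22.0)
```

View pics/w2.png

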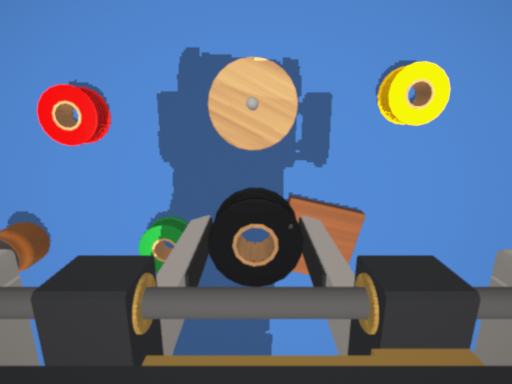

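The spindle shows at (253,103), with black held and its bore at (256,245). I measure the held spool in the tool frame with the same camera, so the mount bias cancels.

```bash
cat > held.py <<'E'
from h import *
s=manip.read_state();T=tool(s);im,d=manip.camera("wrist")
P=pts("wrist",d,T)-s["eef_pos"]
q=P[180:288,200:312].reshape(-1,3);t=q[(abs(q[:,2]-23)<3)]
t=t[(abs(t[:,1])<27)]
print(len(t),t[:,2].mean().round(1))
print("offset of held spool from TCP, world axes: min",t[:,:2].min(0).round(1),"max",t[:,:2].max(0).round(1), s["eef_pos"].round(1))
o=t[:,0].max()-28
# bore: brown pixels
h=cv2.cvtColor(im,cv2.COLOR_RGB2HSV);b=(h[...,0]<20)&(h[...,1]>60)&(h[...,2]>90)&(abs(P[...,2]-23)<3)
b[:180]=0;b[288:]=0;b[:,:215]=0;b[:,300:]=0
if b.sum()>20: print("ring",b.sum(),fit(P[b][:,:2]))
print("x from front edge",o.round(1))
E
python3 held.py
```

```text
5669 22.1
offset of held spool from TCP, world axes: min [-27.7 -27. ] max [27.3 27. ] [522.  -16.7 130.5]
ring 640 (array([-0.8, -8.8]), 42.9)
x from front edge -0.7
```

```bash
echo '[{"dx":30,"dy":-1},{"dx":60,"dy":-2},{"dx":81.3,"dy":-2.2},{"dx":81.3,"dy":-2.2},{"dx":81.3,"dy":-2.2}]' | python3 nudge.py
echo '[{"dz":30},{"dz":50},{"dz":60},{"dz":70},{"dz":80}]' | python3 nudge.py
echo '[{"dz":10},{"dz":20},{"dz":28},{"dz":32},{"dz":32}]' | python3 nudge.py
```

```text
clock: 5.45
eef_pos: [603.0, -13.9, 129.9]
eef_rot: [-3.142, 0.001, -0.001]
wrist_force: [-0.6, -0.1, -1.8]
finger_gap: 55.6
finger_force: 20.0
clock: 5.95
eef_pos: [603.7, -13.5, 50.7]
eef_rot: [3.142, -0.001, -0.0]
wrist_force: [-0.5, 0.6, -0.3]
finger_gap: 56.0
finger_force: 20.0
clock: 6.45
eef_pos: [603.4, -13.4, 18.1]
eef_rot: [-3.142, 0.0, -0.0]
wrist_force: [1.4, -0.3, -0.8]
finger_gap: 55.6
finger_force: 20.0
```

```bash
echo '[{},{},{},{},{}]' | python3 nudge.py 94
echo '[{"dz":-15},{"dz":-45},{"dz":-85},{"dy":5,"dz":-100},{"dy":40,"dz":-100}]' | python3 nudge.py
echo '[{"dx":9,"dy":40},{"dx":9,"dy":80},{"dx":9,"dy":105},{"dx":9,"dy":112.6},{"dx":9,"dy":112.6}]' | python3 nudge.py
echo '[{"dz":30},{"dz":65},{"dz":90},{"dz":106},{"dz":112.5}]' | python3 nudge.py
echo '[{},{},{},{},{}]' | python3 nudge.py 40 20
echo '[{},{},{},{}]' | python3 nudge.py
```

```text
clock: 6.95
eef_pos: [603.5, -13.4, 18.6]
eef_rot: [3.142, -0.0, -0.0]
wrist_force: [-0.3, -0.9, -0.5]
finger_gap: 92.0
finger_force: 0.0
clock: 7.45
eef_pos: [604.8, -51.8, 122.3]
eef_rot: [3.141, -0.005, 0.003]
wrist_force: [-0.3, -0.3, -0.4]
finger_gap: 93.9
finger_force: 0.0
clock: 7.95
eef_pos: [612.2, -166.6, 118.6]
eef_rot: [-3.141, 0.0, -0.002]
wrist_force: [-0.3, 1.3, -0.4]
finger_gap: 94.4
finger_force: 0.0
clock: 8.45
eef_pos: [612.1, -164.8, 4.8]
eef_rot: [-3.141, 0.002, 0.001]
wrist_force: [0.1, -0.4, 0.0]
finger_gap: 93.8
finger_force: 0.0
clock: 8.95
eef_pos: [612.7, -166.1, 6.5]
eef_rot: [3.141, -0.001, -0.0]
wrist_force: [-0.3, 0.3, -0.0]
finger_gap: 57.4
finger_force: 0.0
clock: 9.35
eef_pos: [612.6, -166.1, 6.4]
eef_rot: [3.141, -0.001, -0.0]
wrist_force: [-0.6, -0.3, 5.4]
finger_gap: 55.5
finger_force: 20.0
```

```bash
echo '[{"dz":-20},{"dz":-60},{"dz":-105},{"dx":-15,"dy":-20,"dz":-124},{"dx":-35,"dy":-52,"dz":-124}]' | python3 nudge.py
echo '[{"dx":-22,"dy":-35},{"dx":-44,"dy":-70},{"dx":-55,"dy":-95},{"dx":-55,"dy":-100},{"dx":-55,"dy":-100}]' | python3 nudge.py
echo '[{},{}]' | python3 nudge.py
python3 w.py w3; python3 held.py
```

```text
clock: 9.85
eef_pos: [578.3, -114.8, 132.8]
eef_rot: [3.14, -0.005, -0.002]
wrist_force: [0.5, -0.4, -0.3]
finger_gap: 55.9
finger_force: 20.0
clock: 10.35
eef_pos: [522.6, -13.6, 130.0]
eef_rot: [3.141, -0.0, 0.001]
wrist_force: [0.4, -0.3, -1.3]
finger_gap: 55.9
finger_force: 20.0
clock: 10.55
eef_pos: [522.8, -14.9, 129.7]
eef_rot: [3.142, 0.0, -0.001]
wrist_force: [-0.5, -0.2, -0.8]
finger_gap: 55.4
finger_force: 20.0
[522.8 -14.9 129.7]
[ 210   57   90   94 6570] [255. 104.] h 12 11.6 (array([603. , -15.5]), 87.7) h 40 39.6 (array([603.3, -14.6]), 55.8) h 68 68.2 (array([603.1, -15.5]), 9.8) tip [603.  -15.4]
[  39   85   70   61 3132] [ 72. 115.] h 12 12.0 (array([592.8, 148.9]), 49.5) h 28 27.6 (array([594.3, 156.3]), 56.6) 
[ 290  197   78   53 1967] [334. 221.] h 12 11.5 (array([481. , -90.6]), 90.6) 
[141 220  46  30 872] [163. 235.] h 12 11.9 (array([468.6,  76.2]), 38.6) h 28 27.5 (array([468.8,  80.6]), 48.6) 
[   0  223   51   27 1096] [ 24. 238.] h 12 12.1 (array([465.2, 228.9]), 42.2) h 28 28.1 (array([469.2, 228.3]), 38.0) h 40 39.5 (array([471. , 227.4]), 21.3) 
5417 21.3
offset of held spool from TCP, world axes: min [-27.9 -27. ] max [27.5 27. ] [522.7 -14.8 129.7]
ring 537 (array([ -3.3, -10. ]), 45.4)
x from front edge -0.5
```

View pics/w3.png

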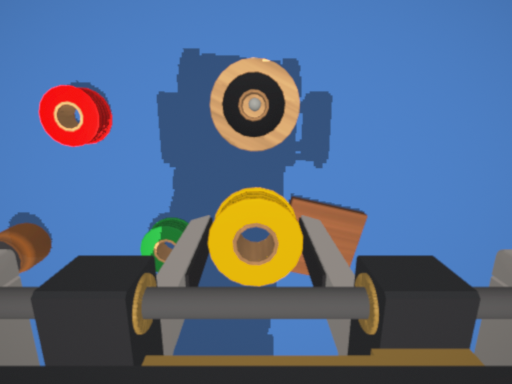

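Black sits flat and centred on the beech stand at (254,104), and yellow is held with its bore at (256,243). The 1.2 mm wrist bias is confirmed, so I place yellow.

```bash
echo '[{"dx":30,"dy":0.6},{"dx":60,"dy":0.6},{"dx":80.7,"dy":-0.6},{"dx":80.7,"dy":-0.6},{"dx":80.7,"dy":-0.6}]' | python3 nudge.py
echo '[{"dz":25},{"dz":40},{"dz":50},{"dz":60},{"dz":68}]' | python3 nudge.py
echo '[{"dz":6},{"dz":11},{"dz":14},{"dz":14.5},{"dz":14.5}]' | python3 nudge.py
```

```text
clock: 11.15
eef_pos: [602.8, -13.8, 129.3]
eef_rot: [-3.142, 0.001, -0.001]
wrist_force: [-0.8, 0.3, -0.6]
finger_gap: 55.9
finger_force: 20.0
clock: 11.65
eef_pos: [603.1, -13.4, 61.5]
eef_rot: [3.142, -0.0, -0.0]
wrist_force: [0.2, 0.1, 0.0]
finger_gap: 55.4
finger_force: 20.0
clock: 12.15
eef_pos: [603.3, -13.4, 47.7]
eef_rot: [3.142, -0.0, -0.0]
wrist_force: [-0.2, 0.3, -1.1]
finger_gap: 55.4
finger_force: 20.0
```

```bash
echo '[{"dz":0.7},{"dz":0.7},{"dz":0.7},{"dz":0.7},{"dz":0.7}]' | python3 nudge.py 94
echo '[{"dz":-15},{"dz":-40},{"dz":-65},{"dy":-5,"dz":-71},{"dy":-40,"dz":-71}]' | python3 nudge.py
echo '[{"dx":-9.3,"dy":-40},{"dx":-9.3,"dy":-80},{"dx":-9.3,"dy":-115},{"dx":-9.3,"dy":-130.7},{"dx":-9.3,"dy":-130.7}]' | python3 nudge.py
echo '[{"dz":30},{"dz":65},{"dz":90},{"dz":106},{"dz":112.5}]' | python3 nudge.py
echo '[{},{},{},{},{}]' | python3 nudge.py 40 20
echo '[{},{},{},{}]' | python3 nudge.py
```

```text
clock: 12.65
eef_pos: [603.2, -13.4, 46.8]
eef_rot: [3.142, -0.0, -0.0]
wrist_force: [-0.6, 0.5, 0.1]
finger_gap: 92.1
finger_force: 0.0
clock: 13.15
eef_pos: [603.9, 24.9, 119.5]
eef_rot: [3.141, -0.003, -0.004]
wrist_force: [0.6, 0.9, -0.7]
finger_gap: 94.2
finger_force: 0.0
clock: 13.65
eef_pos: [593.5, 158.9, 117.5]
eef_rot: [3.142, 0.0, 0.002]
wrist_force: [-0.5, -0.8, -0.4]
finger_gap: 93.9
finger_force: 0.0
clock: 14.15
eef_pos: [593.5, 156.1, 3.9]
eef_rot: [3.141, 0.002, -0.001]
wrist_force: [-0.3, -0.2, 0.7]
finger_gap: 94.3
finger_force: 0.0
clock: 14.65
eef_pos: [594.1, 157.4, 5.8]
eef_rot: [-3.141, -0.001, -0.0]
wrist_force: [0.2, -0.6, -0.3]
finger_gap: 57.4
finger_force: 0.0
clock: 15.05
eef_pos: [594.1, 157.4, 5.7]
eef_rot: [-3.141, -0.001, -0.0]
wrist_force: [-1.3, 0.6, 5.3]
finger_gap: 55.1
finger_force: 20.0
```

```bash
echo '[{"dz":-20},{"dz":-60},{"dz":-105},{"dx":-15,"dy":20,"dz":-124},{"dx":-44,"dy":50,"dz":-124}]' | python3 nudge.py
echo '[{"dx":-30,"dy":35},{"dx":-60,"dy":70},{"dx":-90,"dy":105},{"dx":-120,"dy":135},{"dx":-150,"dy":165}]' | python3 nudge.py
echo '[{"dx":-15,"dy":20},{"dx":-20,"dy":27},{"dx":-20,"dy":27},{"dx":-20,"dy":27},{"dx":-20,"dy":27}]' | python3 nudge.py
python3 w.py w4; python3 held.py
```

```text
clock: 15.55
eef_pos: [551.2, 107.7, 132.0]
eef_rot: [-3.141, -0.005, 0.001]
wrist_force: [0.3, -0.9, -1.1]
finger_gap: 55.4
finger_force: 20.0
clock: 16.05
eef_pos: [398.4, -58.6, 129.1]
eef_rot: [3.142, -0.0, -0.0]
wrist_force: [0.7, -0.5, -0.4]
finger_gap: 55.4
finger_force: 20.0
clock: 16.55
eef_pos: [380.4, -84.0, 129.1]
eef_rot: [-3.141, 0.0, 0.001]
wrist_force: [-0.8, -0.7, -1.0]
finger_gap: 55.1
finger_force: 20.0
[380.4 -84.  129.1]
[ 207   51  103  107 7706] [256. 104.] h 12 11.6 (array([460. , -85.9]), 115.9) h 68 67.9 (array([459.5, -86. ]), 9.7) tip [459.6 -85.9]
[  50   77   69   62 3143] [ 83. 107.] h 12 11.9 (array([457.7,  67.6]), 48.6) h 28 27.6 (array([457.8,  76.2]), 56.2) 
5640 22.0
offset of held spool from TCP, world axes: min [-27.8 -27. ] max [27.3 26.9] [380.3 -84.  129.1]
ring 5196 (array([-0.1, -1. ]), 55.4)
x from front edge -0.7
```

View pics/w4.png

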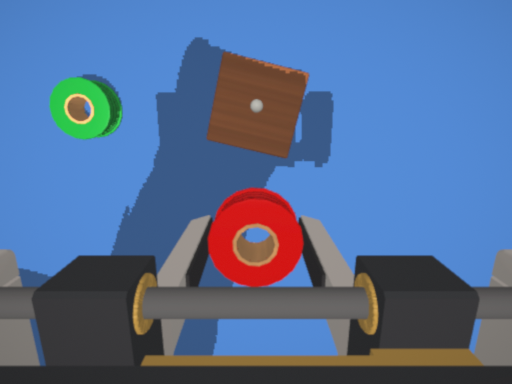

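The walnut spindle is at (256,105), with red held and its bore at (256,244). Next I place red.

```bash
echo '[{"dx":30,"dy":0.8},{"dx":60,"dy":0.8},{"dx":79.7,"dy":0.8},{"dx":79.7,"dy":0.8},{"dx":79.7,"dy":0.8}]' | python3 nudge.py
echo '[{"dz":30},{"dz":50},{"dz":60},{"dz":70},{"dz":80}]' | python3 nudge.py
echo '[{"dz":10},{"dz":20},{"dz":28},{"dz":30.7},{"dz":30.7}]' | python3 nudge.py
```

```text
clock: 17.15
eef_pos: [459.2, -85.0, 128.7]
eef_rot: [-3.141, 0.001, 0.001]
wrist_force: [-0.1, -0.3, -0.4]
finger_gap: 55.3
finger_force: 20.0
clock: 17.65
eef_pos: [459.7, -85.6, 49.3]
eef_rot: [3.141, -0.001, -0.0]
wrist_force: [0.4, -0.5, -0.9]
finger_gap: 55.2
finger_force: 20.0
clock: 18.15
eef_pos: [459.5, -85.5, 18.3]
eef_rot: [-3.141, 0.0, -0.0]
wrist_force: [0.2, 0.8, -1.0]
finger_gap: 54.8
finger_force: 20.0
```

```bash
echo '[{},{},{},{},{}]' | python3 nudge.py 94
echo '[{"dz":-15},{"dz":-45},{"dz":-85},{"dx":2,"dy":-6,"dz":-100},{"dx":15,"dy":-40,"dz":-100}]' | python3 nudge.py
echo '[{"dx":14,"dy":-42},{"dx":28,"dy":-84},{"dx":42,"dy":-126},{"dx":56,"dy":-168},{"dx":70,"dy":-210}]' | python3 nudge.py
echo '[{"dx":14,"dy":-42},{"dx":28,"dy":-84},{"dx":42,"dy":-120},{"dx":52.5,"dy":-146.7},{"dx":52.5,"dy":-146.7}]' | python3 nudge.py
echo '[{},{}]' | python3 nudge.py
python3 w.py w5
```

```text
clock: 18.65
eef_pos: [459.6, -85.5, 18.7]
eef_rot: [3.142, -0.0, -0.0]
wrist_force: [-0.1, 0.4, -0.4]
finger_gap: 91.6
finger_force: 0.0
clock: 19.15
eef_pos: [475.4, -46.9, 121.2]
eef_rot: [3.141, -0.004, -0.003]
wrist_force: [-0.1, 0.0, 0.1]
finger_gap: 93.8
finger_force: 0.0
clock: 19.65
eef_pos: [544.9, 166.4, 118.6]
eef_rot: [-3.142, -0.0, -0.0]
wrist_force: [-0.6, -0.5, 0.7]
finger_gap: 94.2
finger_force: 0.0
clock: 20.15
eef_pos: [597.1, 314.1, 117.7]
eef_rot: [-3.141, 0.0, 0.003]
wrist_force: [-0.1, -0.2, -0.9]
finger_gap: 93.9
finger_force: 0.0
clock: 20.35
eef_pos: [597.0, 310.3, 118.5]
eef_rot: [3.141, 0.0, -0.001]
wrist_force: [-1.2, 0.4, -0.4]
finger_gap: 93.8
finger_force: 0.0
[597.  310.3 118.5]
[  34    0  111   22 1619] [90.  8.] h 12 12.9 (array([762. , 449.5]), 76.1) 
[ 225  162   58   58 2355] [253. 191.] h 28 27.6 (array([597.9, 311.1]), 55.7)
```

```bash
echo '[{"dx":1,"dy":-1.5,"dz":30},{"dx":1,"dy":-1.5,"dz":65},{"dx":1,"dy":-1.5,"dz":90},{"dx":1,"dy":-1.5,"dz":106},{"dx":1,"dy":-1.5,"dz":112.7}]' | python3 nudge.py
echo '[{},{},{},{},{}]' | python3 nudge.py 40 20
echo '[{},{},{},{}]' | python3 nudge.py
echo '[{"dz":-20},{"dz":-60},{"dz":-105},{"dx":-15,"dy":20,"dz":-124},{"dx":-35,"dy":50,"dz":-124}]' | python3 nudge.py
echo '[{"dx":-23,"dy":40},{"dx":-46,"dy":80},{"dx":-69,"dy":120},{"dx":-92,"dy":160},{"dx":-115,"dy":200}]' | python3 nudge.py
echo '[{"dx":-22,"dy":42},{"dx":-44,"dy":84},{"dx":-60,"dy":120},{"dx":-68,"dy":146},{"dx":-68,"dy":147}]' | python3 nudge.py
echo '[{},{}]' | python3 nudge.py
python3 w.py w6; python3 held.py
```

```text
clock: 20.9
eef_pos: [597.8, 311.9, 4.7]
eef_rot: [3.141, 0.001, -0.001]
wrist_force: [-0.3, 1.0, 0.1]
finger_gap: 93.8
finger_force: 0.0
clock: 21.4
eef_pos: [598.3, 312.8, 6.4]
eef_rot: [-3.141, -0.001, -0.0]
wrist_force: [-0.3, -0.5, 0.1]
finger_gap: 57.8
finger_force: 0.0
clock: 21.8
eef_pos: [598.3, 312.8, 6.3]
eef_rot: [-3.141, -0.001, -0.0]
wrist_force: [-1.1, -0.9, 5.6]
finger_gap: 54.9
finger_force: 20.0
clock: 22.3
eef_pos: [563.9, 263.4, 132.8]
eef_rot: [-3.14, -0.005, 0.001]
wrist_force: [-0.1, -0.5, -1.5]
finger_gap: 55.4
finger_force: 20.0
clock: 22.8
eef_pos: [446.7, 61.4, 129.6]
eef_rot: [3.142, 0.0, 0.0]
wrist_force: [1.0, -0.1, -1.4]
finger_gap: 55.4
finger_force: 20.0
clock: 23.3
eef_pos: [379.2, -86.3, 129.9]
eef_rot: [3.141, -0.0, -0.003]
wrist_force: [-0.4, -0.0, 0.0]
finger_gap: 55.5
finger_force: 20.0
clock: 23.5
eef_pos: [380.3, -83.6, 129.8]
eef_rot: [-3.141, 0.0, 0.0]
wrist_force: [0.8, 0.5, 0.2]
finger_gap: 55.7
finger_force: 20.0
[380.3 -83.6 129.8]
[ 207   51  103  107 7672] [257. 104.] h 12 11.6 (array([459.6, -86.1]), 116.0) h 40 39.7 (array([459.2, -86.7]), 55.9) h 68 68.0 (array([459.6, -85.9]), 9.9) tip [459.6 -85.9]
[  51   77   69   62 3135] [ 84. 107.] h 12 11.8 (array([457.7,  67.7]), 48.7) h 28 27.6 (array([458. ,  76.1]), 56.3) 
5508 21.4
offset of held spool from TCP, world axes: min [-27.9 -27. ] max [27.2 27. ] [380.3 -83.5 129.7]
ring 580 (array([-1. , -0.6]), 27.6)
x from front edge -0.8
```

View pics/w6.png

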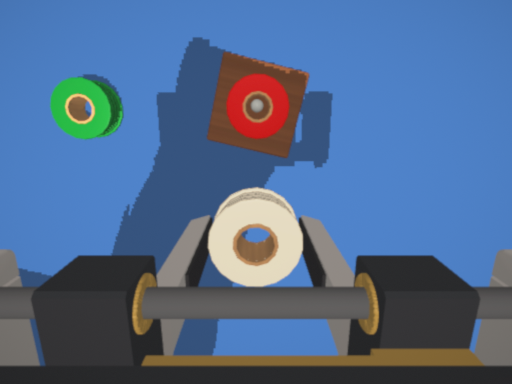

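Red is seated and centred at (257,105), and white is held with its bore at (256,243). I place white at (460,-84.8), with the TCP stopping at about 47.

```bash
echo '[{"dx":30,"dy":1.2},{"dx":60,"dy":1.2},{"dx":79.7,"dy":1.0},{"dx":79.7,"dy":1.0},{"dx":79.7,"dy":1.0}]' | python3 nudge.py
echo '[{"dz":25},{"dz":40},{"dz":50},{"dz":60},{"dz":68}]' | python3 nudge.py
echo '[{"dz":6},{"dz":11},{"dz":14},{"dz":15.1},{"dz":15.1}]' | python3 nudge.py
```

```text
clock: 24.1
eef_pos: [459.4, -84.6, 129.4]
eef_rot: [-3.141, 0.001, 0.001]
wrist_force: [-0.0, -0.3, -0.4]
finger_gap: 55.6
finger_force: 20.0
clock: 24.6
eef_pos: [459.6, -85.2, 61.5]
eef_rot: [3.142, -0.0, -0.0]
wrist_force: [0.1, 0.4, -1.1]
finger_gap: 55.1
finger_force: 20.0
clock: 25.1
eef_pos: [459.8, -85.3, 46.8]
eef_rot: [3.142, -0.0, -0.0]
wrist_force: [0.2, -0.4, -0.0]
finger_gap: 55.7
finger_force: 20.0
```

Release, raise, and back away toward the base-right so the top camera has a clear view.

```bash
echo '[{},{},{},{},{}]' | python3 nudge.py 94
echo '[{"dz":-15},{"dz":-45},{"dz":-85},{"dz":-125},{"dz":-150}]' | python3 nudge.py
echo '[{"dx":-10,"dy":40},{"dx":-25,"dy":80},{"dx":-45,"dy":120},{"dx":-65,"dy":160},{"dx":-90,"dy":200}]' | python3 nudge.py
echo '[{"dx":-30,"dy":35},{"dx":-60,"dy":70},{"dx":-90,"dy":105},{"dx":-120,"dy":140},{"dx":-130,"dy":150}]' | python3 nudge.py
echo '[{},{},{}]' | python3 nudge.py
python3 - <<'E'
from h import *
im,d=manip.camera("top");P=pts("top",d);cv2.imwrite("pics/top1.png",im[:,:,::-1])
z=P[...,2]-1.5
m=((z>6)&(z<90)&(d>0)).astype(np.uint8); m[:145]=0;m[255:]=0;m[:,:110]=0;m[:,400:]=0
n,l,st,c=cv2.connectedComponentsWithStats(m)
for k in range(1,n):
    if st[k,4]<30: continue
    q=P[l==k]-[0,0,1.5]
    print(c[k].round(),[(h,q[abs(q[:,2]-h)<3][:,2].mean().round(1),fit(q[abs(q[:,2]-h)<3][:,:2])) for h in(12,28,60,68) if (abs(q[:,2]-h)<3).sum()>90])
E
```

```text
clock: 25.6
eef_pos: [459.8, -85.3, 46.8]
eef_rot: [3.142, -0.0, -0.0]
wrist_force: [-0.9, 0.4, -0.1]
finger_gap: 91.9
finger_force: 0.0
clock: 26.1
eef_pos: [460.2, -85.4, 199.7]
eef_rot: [3.141, -0.003, -0.0]
wrist_force: [-0.1, -0.4, -0.3]
finger_gap: 93.9
finger_force: 0.0
clock: 26.6
eef_pos: [368.8, -286.7, 196.8]
eef_rot: [3.141, -0.0, 0.0]
wrist_force: [0.1, 0.1, -0.0]
finger_gap: 94.0
finger_force: 0.0
clock: 27.1
eef_pos: [237.1, -437.5, 196.6]
eef_rot: [3.141, 0.0, -0.003]
wrist_force: [0.0, -0.1, -0.0]
finger_gap: 94.3
finger_force: 0.0
clock: 27.4
eef_pos: [240.6, -434.4, 196.8]
eef_rot: [-3.141, -0.0, 0.001]
wrist_force: [-0.2, 1.4, 0.7]
finger_gap: 94.0
finger_force: 0.0
[260. 172.] [(12, np.float64(11.8), (array([603. , -12.6]), 88.3)), (68, np.float64(67.7), (array([603.1, -12. ]), 55.5))]
[377. 172.] [(28, np.float64(26.7), (array([ 594.7, -317.1]), 61.3))]
[288. 225.] [(12, np.float64(11.6), (array([461.8, -82.7]), 113.1)), (68, np.float64(67.6), (array([459.6, -83.8]), 55.6))]
[224. 226.] [(28, np.float64(27.9), (array([457.8,  79. ]), 55.3))]
[161. 227.] [(60, np.float64(59.8), (array([456.8, 239.3]), 43.6))]
```

View pics/top1.png

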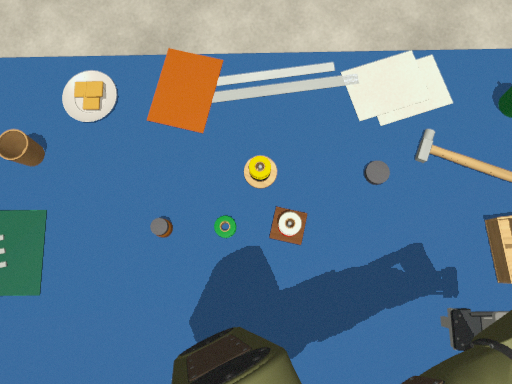

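Yellow tops the beech stand at (260,168) and white tops the walnut stand at (290,223). Both stacks are 68 mm high and within about 1 mm of the spindle axes, and green, jar and tin have not moved. I hand in the job.

```bash
python3 -c "from cell import manip;print(manip.sign_off())"
```

```text
the job is handed in; nothing more can be done
None
```

The job is handed in at about 27 s: red and white are on the walnut stand and black and yellow on the beech stand, both stacks measured about 68 mm high and within about 1 mm of their spindles, and the green spool, jar and tin did not move; the hand-in gave no verdict back.

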